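# Set the outrigger jack of a loudspeaker tower on its board

### The arm

A 6-joint arm with a two-finger parallel gripper is mounted at the origin on the work surface. World frame = base frame: x ahead of the robot, y to its left, z up, the work surface at z = 0. Lengths are in mm, angles in rad, forces in N, time in s.
With the tool pointing down it reaches from about 275 to 750 mm from the base axis. Payload 10.2 kg.
Tool frame: the origin (TCP) lies at the very end of the fingers, on their centre line; the grasp point (between the pads) lies behind it (ctrl.grasp_offset is the z of the grasp point in the tool frame, in mm); z points along the fingers, y is the direction in which the jaws open and shut (so a half turn about z gives the same grasp; the last joint's range is limited). The gripper opens to 85 mm and grips with 20 to 120 N. Pads are 22 mm wide; open, the fingers measure 114 mm over their backs; the gripper's body (76 mm by 85 mm) begins 54 mm behind the grasp point. The pads swing forward as they close: fully open they stand 13 mm farther back than shut.
Start: joints at [-1.426, 0.313, 1.498, -0, 1.331, -0.223], TCP at [188.759, -489.899, 231.294] pointing down, gripper open.
Joint ranges: [-2.94, 2.94], [-0.97, 2.17], [0.19, 2.56], [-1.23, 4.37], [0.02, 3.11], [-2.88, 2.88]. Speed limits (rad/s): [2.39, 2.39, 3.01, 3.14, 3.14, 3.14].

### API

Orientations are given as a unit quaternion [w, x, y, z].
In Python, from rig import ctrl, capture, job gives the robot as it stands. The module is installed in compiled form; this text tells all that it offers.
- The arm moves only by the tool move_arm, never from a script. Its argument "series" is a list of rows, each a list of 7 numbers: the turn, a rotation vector about the tool's x, y, z in rad, then the shift along the tool's x, y, z in cm, then the opening, from 0 (shut) to 1 (fully open). A call has 1 to 5 rows; each row is the pose to reach, as a shift and turn from the pose measured when the call began, along the tool's axes at that moment; what a row does not reach only later rows make up. A row lasts 1/12 s, in which the tool goes at most 41.7 mm and 7.16 degrees, less where a joint would pass 70% of its speed; a pose out of reach is approached as far as the arm can. A call with a gripper value outside its range is refused whole. The fingers move at their own pace and stop on an object; "grip_force" is the grip in N (left out, the last holds). Time passes only in rows, so rows that repeat a pose let the fingers close. It gives the time, the measured TCP pose, the force and the opening at its end, in the units of the state.
- ctrl.sense(): the state, without advancing time (a new reading comes with each control period).
- capture(name): name is "side" or "top"; returns a dict with "frame" (384x512x3 uint8, red, green, blue), "mtx" (3x3 intrinsics, pixels), "dist" ([k1, k2, p1, p2, k3] as OpenCV has them; the pictures are not rectified), "R" (3x3) and "t" (3): a world point X has camera coordinates R X + t. Camera axes: x right, y down, z forward; pixel columns grow to the right and rows downward; lengths in mm; the calibration is good to about 2 mm. A picture is of the moment at which its call begins. There is no depth.
- job.finish_job(): hands the job in, once; it reports no verdict.
The state is a dict: "time_s": time; "joints": joint angles; "dq": joint speeds; "tau": joint torques, N m; "eef_pos": TCP position; "ee_rot": TCP orientation; "force": force on the tool from outside, world axes, zero at the start; "wrist_torque": the same for the moment, N m; "grip_width": opening from 0.0 (shut) to 1.0 (fully open).
Only numpy, scipy, OpenCV 4.12 (cv2) and the standard library are available. Lean on these libraries where they do the work, as an engineer would, in place of code of your own. Each camera call takes 0.05 s, during which the arm holds its last target.

### The job

Put the loose plywood board under the raised foot of the speaker tower's near stabilizer jack, centred so that the whole foot plate will stand on its square part. Then wind the jack down by its crank until the foot has met the board and bears firmly, so that the crank turns about half as heavy again as it ran free; stop there, before it starts to jack the tower up, and let go. Leave the other things on the bench where they are.

Things in the scene. Friction and masses are not known exactly. Their poses are not given: they have to be found in the camera images.
- board_head (a point): Loose paddle-shaped plywood bearing board, 24 mm thick, 0.3 to 0.5 kg, flat on the bench: a 120 x 120 mm square with a tongue 45 mm wide reaching 190 mm from the square's centre along the board's -y. This point: centre of the square, half-way up (12 mm above the bench). Board axes, z up. It slides easily on the bench and is to lie flat on it under the foot.
- board_tongue (a point): Point on the board's tongue to hold it by, 150 mm from board_head along the board's -y, half-way up (12 mm above the bench). The tongue is 45 mm wide (along x), 24 mm thick and ends 40 mm beyond this point.
- jack_foot: Round steel foot plate, 80 mm across, 8 mm thick, on a rubber bush, under the near jack of a dark steel speaker tower. Origin: centre of its underside, on the jack's vertical axis; at the start 37 to 43 mm above the bench, so the 24 mm board passes under it. Axes are the fixed tower's (see jack_head). With 120 to 360 N (best 220) on the board it bears firmly; at 400 N it jacks up the tower.
- jack_head (a point): Top centre of the jack's gear head, on the axis, 240 mm above the bench; fixed. Head 72 mm across, the tube below it 48 mm across down to 85 mm. Axes as the tower: the 50 mm square outrigger leg (110 to 160 mm up) runs from the jack along +y to the tower's base, its mast 780 mm away; the other sides are open, and -y is the best side to bring the board in from.
- grip_center (a point): Centre of the crank's upright black hand grip, a cylinder 26 mm across, 58 mm tall, that spins freely on its pin (so the wrist need not turn). Half-way up, 292 mm above the bench; it goes round the jack's axis in a level circle of 70 mm radius. Grip from 261 to 319 mm; the flat crank arm below it, 250 to 258 mm up, turns above the gear head.
- jack_crank (a joint): Crank angle, rad: grows clockwise seen from above, which lowers the foot 8 mm a turn; 0 = grip on the -y side of jack_head; starts at 1.0 to 5.2; stays where left. Free running takes 7 N at the grip (0.5 N m). The foot meets the board on the bench at about 15.6; then the rubber bush adds about 340 N a turn on the foot, 6 N a turn at the grip: about 0.65 turn after touching is right.
- driver: Bystander: a black cone loudspeaker driver, 105 mm across, 53 mm tall, standing on its magnet. Origin: centre of its underside.
- glue_can: Bystander: an upright can with a paper label, 66 mm across, 100 mm tall. Origin: centre of its underside.
- spanner: Bystander: a steel spanner 190 mm long lying on the bench. Origin: its middle, on the bench.

How it is judged:
By the outcome, as a careful person would: the job done as asked, in the order asked, and still so for the second after the job is handed in, with the robot touching nothing.
It also fails if it takes over 64 s, if anything falls off the work surface, if the arm or the gripper's body presses on something with over 40 N, if the wrist force passes 120 N, or if a joint passes its speed limit or range.

## Working session

There is one attempt and no reset: what is moved stays moved. The work goes in short steps, Python scripts to look and compute and a tool call to move; the robot and the scene stay as the last step left them, time stands still between calls to the robot, and variables do not carry over. Pictures are saved under pics/ and viewed, and the job is handed in when it is done.

Besides the shell and the picture viewer there is one more tool, called after "Request:" by a JSON object that holds its "op" and its "data". move_arm: Moves the arm, as the interface text tells. Its arguments: {"type":"object","properties":{"series":{"type":"array","items":{"type":"array","items":{"type":"number"}}},"grip_force":{"type":"number"}},"required":["series"]}

```bash
mkdir -p pics; python3 - <<'E'
from rig import ctrl,capture
import cv2,numpy as np
print(ctrl.sense(), ctrl.grasp_offset)
for n in("side","top"):
    c=capture(n); cv2.imwrite(f"pics/{n}0.png",c["frame"][:,:,::-1]); np.savez(f"{n}0.npz",**c)
    print(n,c["mtx"],c["dist"],c["R"],c["t"],-np.array(c["R"]).T@c["t"])
E
```

```text
{'time_s': 0.0, 'joints': array([-1.42639511e+00,  3.13440070e-01,  1.49848469e+00, -2.65200252e-05,
        1.33100426e+00, -2.23441583e-01]), 'dq': array([ 0.00021038, -0.00105915,  0.0007283 , -0.00042347, -0.00213548,
        0.00090652]), 'tau': array([ 6.72515616e-04, -4.12264287e+01, -2.59739345e+01, -1.42508493e-04,
        4.14070731e-03,  3.29447676e-05]), 'eef_pos': array([ 188.71276118, -489.61299833,  230.72224197]), 'ee_rot': array([-6.68172280e-04,  9.83133287e-01,  1.82889294e-01,  1.35314823e-05]), 'force': array([ 0.58241062, -0.55263613, -0.67759003]), 'wrist_torque': array([-0.00955571,  0.02893362, -0.02112096]), 'grip_width': 1.0032132695647282} -18.700000000000003
side [[378.16590523   0.         258.81112261]
 [  0.         378.16590523 190.01907888]
 [  0.           0.           1.        ]] [-0.05473988  0.          0.          0.          0.        ] [[-0.93897167 -0.34339027  0.02037944]
 [-0.20284009  0.50485434 -0.83903397]
 [ 0.27782745 -0.79196289 -0.54369723]] [517.29192785 284.31644992 880.70225538] [298.70998182 731.57812668 706.84442155]
top [[435.14582617   0.         251.35335968]
 [  0.         435.14582617 191.89658372]
 [  0.           0.           1.        ]] [-0.07433648  0.          0.          0.          0.        ] [[ 0.02911456 -0.99945403  0.01562013]
 [-0.99186309 -0.0308239  -0.12352124]
 [ 0.12393528 -0.01189677 -0.99221898]] [ -51.16570522  544.90538516 1225.58282464] [ 390.0682581   -19.76118585 1284.153152  ]
```

```bash
ls -la
```

```text
total 1172
drwxr-xr-x  3 agent agent   4096 Dec  7 06:14 .
drwxr-xr-x 23 root  root    4096 Dec  7 06:14 ..
drwxr-xr-x  2 agent agent   4096 Dec  7 06:14 pics
-rw-r--r--  1 agent agent 591242 Dec  7 06:14 side0.npz
-rw-r--r--  1 agent agent 591242 Dec  7 06:14 top0.npz
```

View pics/side0.png

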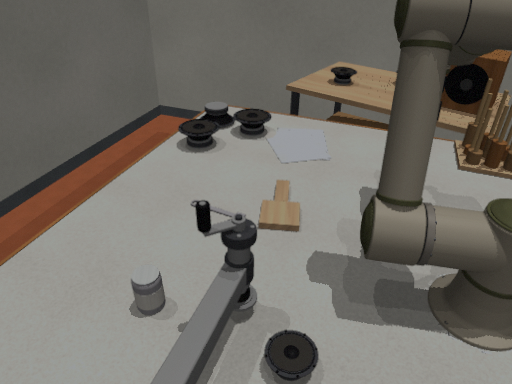

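View pics/top0.png

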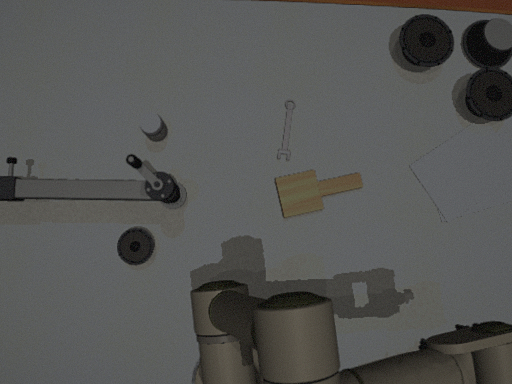

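```bash
cat > h.py <<'E'
import cv2,numpy as np
def ray(c,px):
    u=cv2.undistortPoints(np.array([[px]],float),c["mtx"],c["dist"])[0,0]
    d=c["R"].T@np.array([u[0],u[1],1.]); o=-c["R"].T@c["t"]; return o,d
def plane(c,px,z):
    o,d=ray(c,px); return o+d*(z-o[2])/d[2]
def proj(c,X):
    r=cv2.Rodrigues(np.array(c["R"]))[0]
    return cv2.projectPoints(np.array(X,float).reshape(-1,1,3),r,np.array(c["t"]),c["mtx"],c["dist"])[0].reshape(-1,2)
def tri(c1,p1,c2,p2):
    o1,d1=ray(c1,p1);o2,d2=ray(c2,p2)
    s=np.linalg.lstsq(np.c_[d1,-d2],o2-o1,rcond=None)[0]
    a=o1+d1*s[0];b=o2+d2*s[1];return (a+b)/2,np.linalg.norm(a-b)
E
python3 - <<'E'
from h import *
T=np.load("top0.npz");S=np.load("side0.npz")
for n,c,(x0,y0,x1,y1) in(("top",T,(100,100,380,230)),("side",S,(130,170,330,320))):
    f=c["frame"]; hsv=cv2.cvtColor(f,cv2.COLOR_RGB2HSV)
    m=((hsv[...,1]>70)&(hsv[...,0]>8)&(hsv[...,0]<30)&(hsv[...,2]>60)).astype(np.uint8)
    k=np.zeros_like(m);k[y0:y1,x0:x1]=m[y0:y1,x0:x1]
    cs=max(cv2.findContours(k,0,2)[0],key=cv2.contourArea)
    ap=cv2.approxPolyDP(cs,3,True)[:,0]
    print(n,[(tuple(p),plane(c,p,24).round(0)[:2]) for p in ap.tolist()])
    if n=="top":
        # filled area analysis on plane
        ys,xs=np.nonzero(k); P=np.array([plane(c,(x,y),24)[:2] for x,y in zip(xs,ys)])
        np.save("boardpts.npy",P)
    s=cv2.resize(f[y0:y1,x0:x1],None,fx=800/(x1-x0),fy=800/(x1-x0),interpolation=cv2.INTER_CUBIC)
    s=np.clip(s.astype(float)*1.6,0,255).astype(np.uint8)
    cv2.imwrite(f"pics/{n}z.png",s[:600,:,::-1]); print(s.shape)
E
```

```text
top [((275, 181), array([ 582., -103.])), ((284, 217), array([ 477., -132.])), ((320, 209), array([ 503., -237.])), ((322, 195), array([ 545., -242.])), ((362, 185), array([ 578., -361.])), ((359, 173), array([ 614., -352.])), ((317, 182), array([ 583., -227.])), ((312, 170), array([ 618., -212.]))]
(371, 800, 3)
side [((278, 180), array([ 608., -348.])), ((275, 200), array([ 579., -227.])), ((263, 200), array([ 615., -213.])), ((259, 227), array([580., -79.])), ((298, 230), array([ 471., -107.])), ((299, 204), array([ 502., -234.])), ((287, 201), array([ 542., -236.])), ((288, 181), array([ 574., -355.]))]
(600, 800, 3)
```

View pics/topz.png

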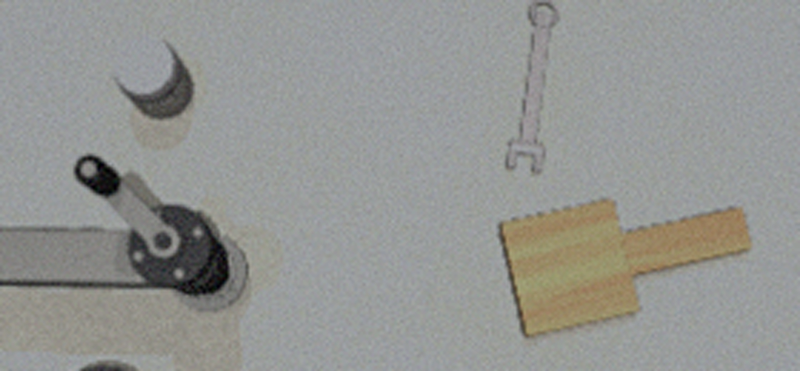

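View pics/sidez.png

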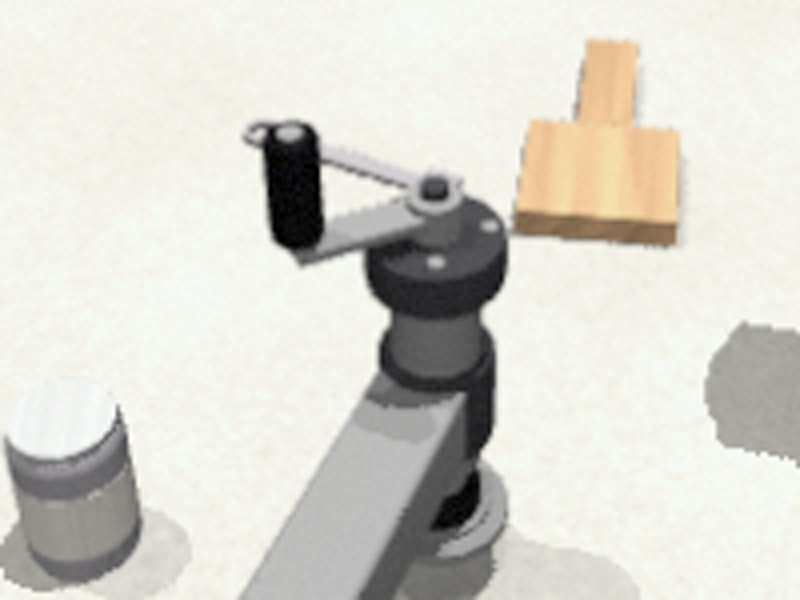

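```bash
python3 - <<'E'
from h import *
T=np.load("top0.npz");S=np.load("side0.npz")
print("hub",tri(T,(157.05,184.35),S,(238.5,217.5)), plane(T,(157.05,184.35),265))
print("grip top",tri(T,(131.2,158.8),S,(202.8,202.8)),plane(T,(131.2,158.8),319))
# leg edges in top
g=T["frame"].mean(2)
for x in(30,60,90,120,140):
    col=g[165:215,x]; d=np.diff(col); print(x,165+np.argsort(-abs(d))[:6],d[np.argsort(-abs(d))[:6]].round())
P=np.load("boardpts.npy")
hull=cv2.convexHull(P.astype(np.float32))
# axis from corners
c=np.array([(582,-103),(477,-132),(503,-237),(545,-242),(578,-361),(614,-352),(583,-227),(618,-212)],float)
sq=c[[0,1,2,7]].mean(0); tip=c[[4,5]].mean(0); print(sq,tip,np.linalg.norm(sq-tip),tip-sq)
for name,px in(("foot?",(176,195)),): print(plane(T,px,40))
E
```

```text
hub (array([528.52098121, 191.91303369, 263.13617405]), np.float64(0.31451096560482283)) [528.42119959 191.57253055 265.        ]
grip top (array([576.88252822, 242.31524599, 318.18498595]), np.float64(1.7289695148959496)) [577.55830625 242.42327482 319.        ]
30 [198 196 173 197 176 179] [ 43. -29.  17. -16. -15.  11.]
60 [199 197 198 178 196 179] [ 32. -27.  26. -24. -19.  14.]
90 [199 197 178 198 180 179] [ 53. -29. -19. -15.  13. -11.]
120 [199 197 198 200 179 178] [ 38. -27. -22.  21. -19. -16.]
140 [200 166 198 167 197 173] [ 37.  28. -24.  22. -16.  15.]
[ 545. -171.] [ 596.  -356.5] 192.38308137671567 [  51.  -185.5]
[529.74002277 181.82136806  40.        ]
```

```bash
cat > go.py <<'E'
# usage: go.py x y z phi(optional)  -> tool-frame shift (cm) and z-turn of the TCP target
import sys,numpy as np
from rig import ctrl
from scipy.spatial.transform import Rotation as R
s=ctrl.sense(); q=s["ee_rot"]; r=R.from_quat([q[1],q[2],q[3],q[0]])
a=list(map(float,sys.argv[1:]))
print("t",round(s["time_s"],2),"pos",s["eef_pos"].round(1),"F",s["force"].round(1),"w",round(s["grip_width"],3),"J",s["joints"].round(2))
x=r.as_matrix()[:,0];print("phi",np.arctan2(x[1],x[0]).round(3))
if len(a)>=3: print("shift cm",(r.inv().apply(np.array(a[:3])-s["eef_pos"])/10).round(2))
if len(a)==4:
    f=a[3]; t=R.from_matrix(np.array([[np.cos(f),np.sin(f),0],[np.sin(f),-np.cos(f),0],[0,0,-1]]))
    print("turn",(r.inv()*t).as_rotvec().round(3))
E
python3 go.py 585 -316 80 1.839
```

```text
t 0.1 pos [ 188.7 -489.7  230.8] F [-0.1  0.2  0.6] w 0.999 J [-1.43  0.31  1.5  -0.    1.33 -0.22]
phi 0.368
shift cm [43.22 -1.94 15.09]
turn [-1.000e-03 -1.000e-03 -1.471e+00]
```

Request:
{"op": "move_arm", "data": {"series": [[0,0,-0.12,4,-0.2,1.4,1],[0,0,-0.24,8,-0.4,2.8,1],[0,0,-0.36,12,-0.6,4.2,1],[0,0,-0.48,16,-0.8,5.6,1],[0,0,-0.6,20,-1,7,1]], "grip_force": 60}}

```text
time_s: 0.52
eef_pos: [369.7, -408.7, 161.3]
ee_rot: [-0.001, 0.884, 0.468, 0.0]
force: [0.2, -1.0, 0.4]
grip_width: 1.006
```

```bash
python3 go.py 585 -316 80 1.839
```

```text
t 0.52 pos [ 369.7 -408.7  161.3] F [ 0.2 -1.   0.4] w 1.006 J [-1.05  0.43  1.52  0.    1.19 -0.45]
phi 0.973
shift cm [19.76 12.6   8.14]
turn [-0.001 -0.001 -0.866]
```

Request:
{"op": "move_arm", "data": {"series": [[0,0,-0.12,4,2.5,1.6,1],[0,0,-0.24,8,5,3.2,1],[0,0,-0.36,12,7.5,4.8,1],[0,0,-0.48,16,10,6.4,1],[0,0,-0.6,19.76,12.6,8.1,1]]}}

```text
time_s: 0.93
eef_pos: [550.3, -329.5, 93.5]
ee_rot: [-0.001, 0.704, 0.71, 0.0]
force: [-0.3, -0.9, 0.8]
grip_width: 0.999
```

```bash
python3 go.py 585 -316 60 1.839
```

```text
t 0.93 pos [ 550.3 -329.5   93.5] F [-0.3 -0.9  0.8] w 0.999 J [-0.72  0.69  1.28  0.    1.17 -0.73]
phi 1.58
shift cm [1.31 3.48 3.35]
turn [-0.001 -0.002 -0.259]
```

Request:
{"op": "move_arm", "data": {"series": [[0,0,-0.12,0.7,2,1.5,1],[0,0,-0.24,1.3,3.5,2.5,1],[0,0,-0.259,1.3,3.5,3.3,1],[0,0,-0.259,1.3,3.5,3.3,1]]}}

```text
time_s: 1.27
eef_pos: [584.5, -315.1, 58.0]
ee_rot: [-0.003, 0.606, 0.795, 0.0]
force: [-0.1, 0.3, 0.4]
grip_width: 1.0
```

```bash
python3 go.py 585 -316 4 1.839; python3 - <<'E'
from rig import capture
import cv2
for n in("side","top"):
    f=capture(n)["frame"]; f=f[140:260,210:340] if n=="side" else f[130:260,240:420]
    cv2.imwrite(f"pics/{n}1.png",cv2.resize(f,None,fx=4,fy=4)[:,:,::-1])
E
```

```text
t 1.27 pos [ 584.5 -315.1   58. ] F [-0.1  0.3  0.4] w 1.0 J [-0.67  0.78  1.21  0.    1.15 -0.94]
phi 1.839
shift cm [-0.13  0.04  5.39]
turn [-0.003 -0.005 -0.   ]
```

View pics/side1.png

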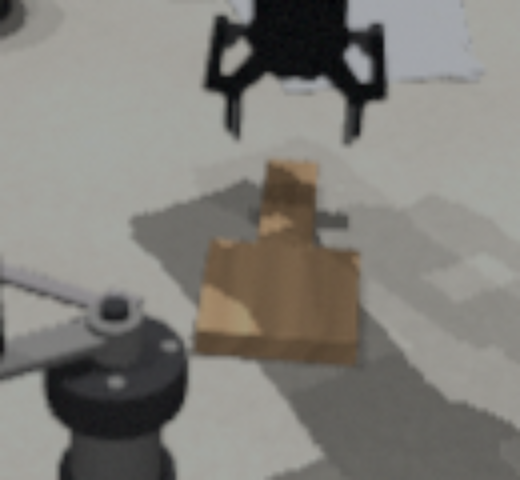

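View pics/top1.png

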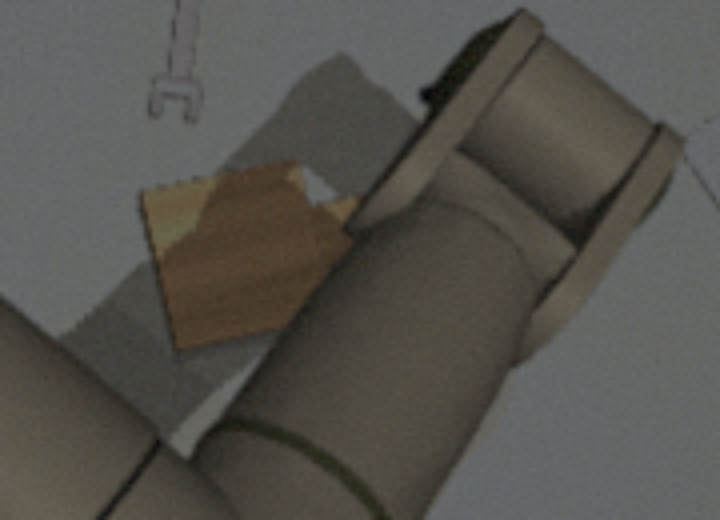

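Side view: the open fingers (about 232 and 352 columns in the zoom) straddle the tongue (265–318) centrally. Descend and grip.

Request:
{"op": "move_arm", "data": {"series": [[0,0,0,0,0,2.5,1],[0,0,0,-0.1,0,4.5,1],[0,0,0,-0.1,0,5.3,1],[0,0,0,-0.1,0,5.3,0.3],[0,0,0,-0.1,0,5.3,0.3]]}}

```text
time_s: 1.78
eef_pos: [584.6, -318.1, 8.7]
ee_rot: [-0.001, 0.608, 0.794, 0.0]
force: [0.5, 0.5, 0.7]
grip_width: 0.749
```

Request:
{"op": "move_arm", "data": {"series": [[0,0,0,0,0,0,0.3],[0,0,0,0,0,0,0.3],[0,0,0,0,0,0,0.3],[0,0,0,0,0,0,0.3]]}}

```text
time_s: 2.12
eef_pos: [585.4, -319.1, 11.1]
ee_rot: [0.001, 0.608, 0.794, 0.0]
force: [-1.4, -0.5, 7.5]
grip_width: 0.509
```

```bash
python3 go.py 585 -316 4 1.839
```

```text
t 2.12 pos [ 585.4 -319.1   11.1] F [-1.4 -0.5  7.5] w 0.509 J [-0.67  0.84  1.24  0.    1.06 -0.94]
phi 1.834
shift cm [0.31 0.04 0.71]
turn [ 0.002  0.002 -0.005]
```

Request:
{"op": "move_arm", "data": {"series": [[0,0,0,0,0,0,0.7],[0,0,0,0.3,0,0.7,0.7],[0,0,0,0.3,0,0.7,0.7],[0,0,0,0.3,0,0.7,0.7]]}}

```text
time_s: 2.45
eef_pos: [584.3, -315.7, 3.5]
ee_rot: [0.001, 0.608, 0.794, 0.0]
force: [-0.5, 0.4, -0.7]
grip_width: 0.702
```

Request:
{"op": "move_arm", "data": {"series": [[0,0,0,0,0,0,0.3],[0,0,0,0,0,0,0.3],[0,0,0,0,0,0,0.3],[0,0,0,0,0,0,0.3]]}}

```text
time_s: 2.78
eef_pos: [584.4, -315.7, 3.6]
ee_rot: [0.001, 0.608, 0.794, 0.0]
force: [0.2, 0.8, 0.6]
grip_width: 0.512
```

```bash
python3 go.py 585 -316 4 1.839;python3 - <<'E'
from rig import capture
import cv2
for n in("side",):
    f=capture(n)["frame"]; f=f[140:260,210:340] if n=="side" else f[130:260,240:420]
    cv2.imwrite(f"pics/{n}2.png",cv2.resize(f,None,fx=4,fy=4)[:,:,::-1])
E
```

```text
t 2.78 pos [ 584.4 -315.7    3.6] F [0.2 0.8 0.6] w 0.512 J [-0.67  0.85  1.25  0.    1.04 -0.93]
phi 1.834
shift cm [-0.04  0.05 -0.04]
turn [ 0.001  0.001 -0.005]
```

View pics/side2.png

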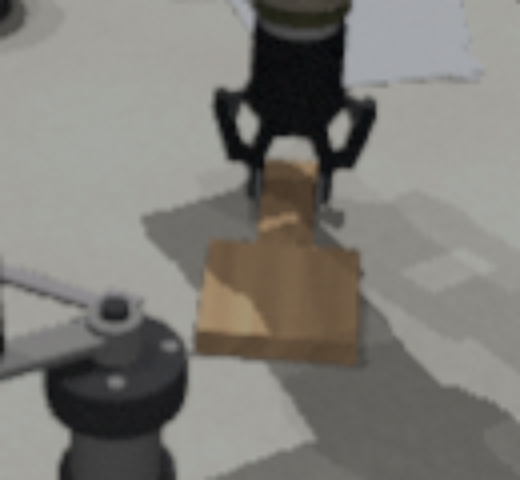

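```bash
python3 go.py 528.5 -140 4 1.571; python3 - <<'E'
from h import *
T=np.load("top0.npz")
print(plane(T,(284,160),5),plane(T,(158,138),0))
E
```

```text
t 2.83 pos [ 584.5 -315.7    3.6] F [0.6 1.1 2. ] w 0.511 J [-0.67  0.85  1.25  0.    1.04 -0.93]
phi 1.834
shift cm [18.42 -0.84 -0.06]
turn [0.002 0.001 0.263]
[ 649.14052405 -130.06788043    5.        ] [705.8996754 251.8781035   0.       ]
```

Request:
{"op": "move_arm", "data": {"series": [[0,0,0.06,2.5,-0.1,-0.05,0.3],[0,0,0.12,6,-0.3,-0.05,0.3],[0,0,0.18,10,-0.5,-0.05,0.3],[0,0,0.24,14,-0.7,-0.05,0.3],[0,0,0.263,18,-0.8,-0.05,0.3]]}}

```text
time_s: 3.25
eef_pos: [528.8, -142.7, 3.7]
ee_rot: [0.001, 0.708, 0.706, 0.0]
force: [1.7, -0.7, -2.3]
grip_width: 0.51
```

```bash
python3 go.py 528.5 0 4 1.571
```

```text
t 3.25 pos [ 528.8 -142.7    3.7] F [ 1.7 -0.7 -2.3] w 0.51 J [-0.48  0.64  1.65  0.    0.84 -0.47]
phi 1.567
shift cm [14.27 -0.08 -0.04]
turn [ 0.001  0.001 -0.004]
```

Request:
{"op": "move_arm", "data": {"series": [[0,0,0,3.5,0,-0.05,0.3],[0,0,0,7,0,-0.05,0.3],[0,0,0,10.5,0,-0.05,0.3],[0,0,0,13,-0.1,-0.05,0.3],[0,0,0,14.3,-0.1,-0.05,0.3]]}}

```text
time_s: 3.67
eef_pos: [527.6, 3.0, 3.8]
ee_rot: [0.0, 0.708, 0.707, -0.0]
force: [-0.7, -1.4, -1.0]
grip_width: 0.512
```

```bash
python3 go.py 528.5 41.7 4 1.571; python3 - <<'E'
from rig import capture
import cv2,numpy as np
for n in("side","top"):
    c=capture(n);np.savez(n+"3.npz",**c)
    f=c["frame"]; f=f[170:340,150:330] if n=="side" else f[110:260,100:340]
    f=np.clip(f*1.5,0,255).astype(np.uint8)
    cv2.imwrite(f"pics/{n}3.png",cv2.resize(f,None,fx=3.3,fy=3.3,interpolation=2)[:,:,::-1])
E
```

```text
t 3.67 pos [527.6   3.    3.8] F [-0.7 -1.4 -1. ] w 0.512 J [-0.22  0.61  1.72 -0.    0.81 -0.21]
phi 1.57
shift cm [ 3.87  0.09 -0.02]
turn [ 0.     0.    -0.001]
```

View pics/side3.png

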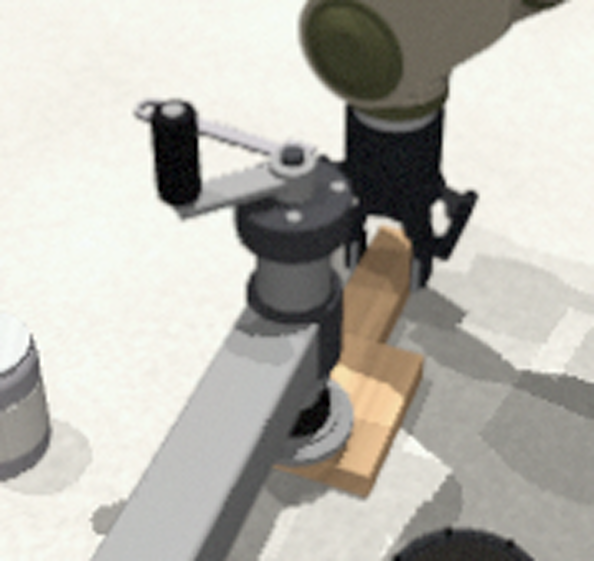

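View pics/top3.png

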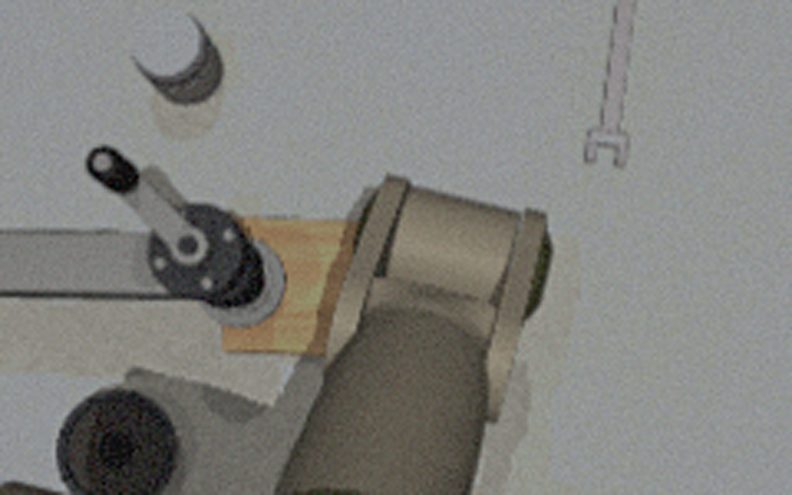

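```bash
python3 - <<'E'
from h import *
for n,(x0,y0,x1,y1) in(("top",(130,150,220,230)),("side",(200,250,290,330))):
    c=dict(np.load(n+"3.npz")); f=np.clip(c["frame"]*1.5,0,255).astype(np.uint8)[:,:,::-1].copy()
    f=cv2.resize(f[y0:y1,x0:x1],None,fx=7,fy=7,interpolation=2)
    a=np.linspace(0,6.283,60)
    for z,r,ctr in((48,40,(528.5,191.7)),(40,40,(528.5,191.7)),(240,36,(528.5,191.7))):
        P=proj(c,np.c_[ctr[0]+r*np.cos(a),ctr[1]+r*np.sin(a),0*a+z])
        cv2.polylines(f,[np.int32((P-[x0,y0]+.5)*7)],True,(0,0,255) if z!=40 else (255,0,0),1)
    # board square prediction, board centre = TCP + 150 in +y
    cx,cy=528.3,3+150
    B=proj(c,[[cx+60,cy+60,24],[cx+60,cy-60,24],[cx-60,cy-60,24],[cx-60,cy+60,24]])
    cv2.polylines(f,[np.int32((B-[x0,y0]+.5)*7)],True,(0,255,0),1)
    cv2.imwrite(f"pics/{n}3b.png",f)
E
```

```text
(no output)
```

View pics/side3b.png

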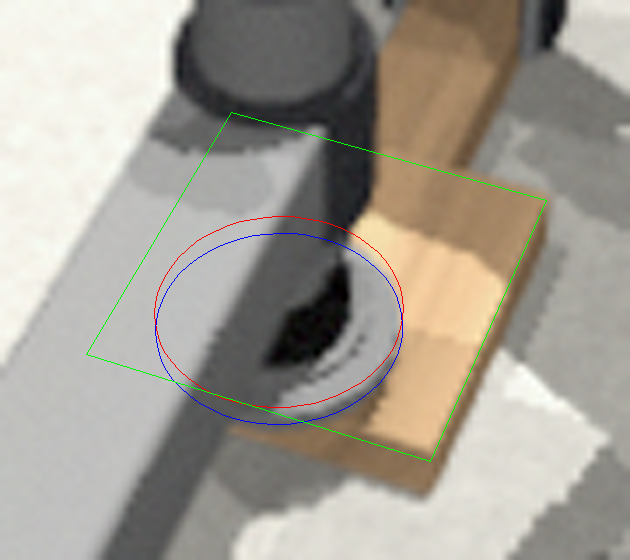

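View pics/top3b.png

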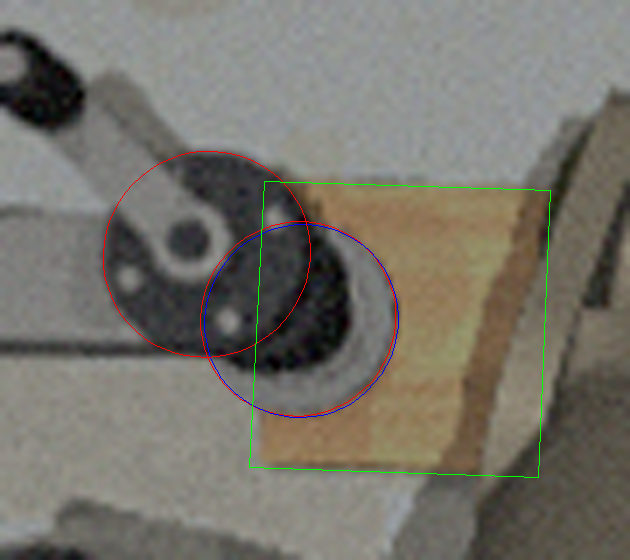

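Request:
{"op": "move_arm", "data": {"series": [[0,0,0,1.8,0,0,0.3],[0,0,0,3.2,0.1,0,0.3],[0,0,0,3.9,0.1,0,0.3],[0,0,0,3.9,0.1,0,0.3]]}}

```text
time_s: 4.1
eef_pos: [529.2, 40.8, 3.8]
ee_rot: [0.0, 0.707, 0.707, 0.0]
force: [-0.3, 0.8, -1.5]
grip_width: 0.514
```

```bash
cat > chk.py <<'E'
import sys
from rig import capture
from h import *
k=sys.argv[1]; bc=(528.5,191.7)
for n,(x0,y0,x1,y1) in(("top",(110,140,230,230)),("side",(200,240,290,330))):
    c=capture(n); np.savez(n+k+".npz",**c); f=np.clip(c["frame"]*1.5,0,255).astype(np.uint8)[:,:,::-1].copy()
    f=cv2.resize(f[y0:y1,x0:x1],None,fx=6,fy=6,interpolation=2)
    cx,cy=bc
    B=proj(c,[[cx+60,cy+60,24],[cx+60,cy-60,24],[cx-60,cy-60,24],[cx-60,cy+60,24]])
    cv2.polylines(f,[np.int32((B-[x0,y0]+.5)*6)],True,(0,255,0),1)
    cv2.imwrite(f"pics/{n}{k}.png",f)
E
python3 go.py 528.5 41.7 4 1.571; python3 chk.py 4
```

```text
t 4.1 pos [529.2  40.8   3.8] F [-0.3  0.8 -1.5] w 0.514 J [-0.14  0.62  1.71 -0.    0.82 -0.14]
phi 1.57
shift cm [ 0.09 -0.07 -0.02]
turn [ 0.001  0.    -0.001]
```

View pics/side4.png

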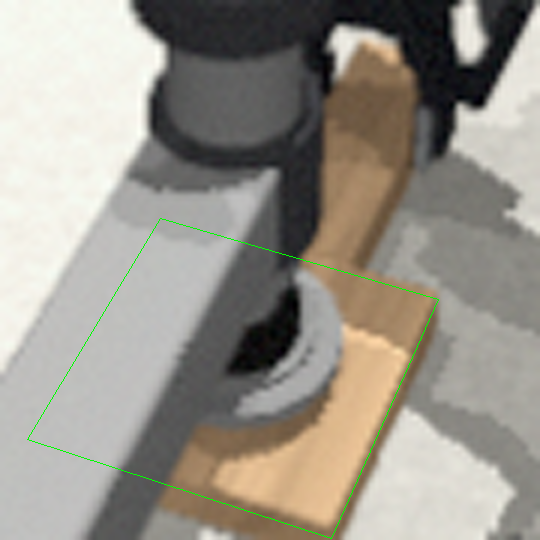

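View pics/top4.png

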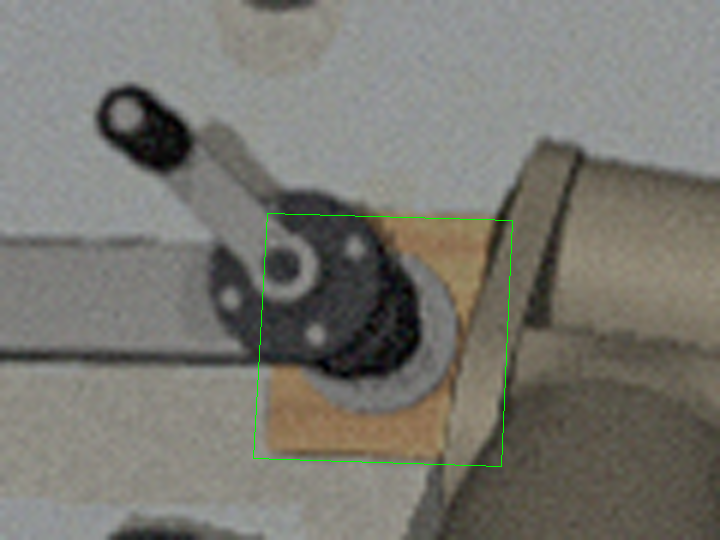

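Request:
{"op": "move_arm", "data": {"series": [[0,0,0,0.1,-0.2,0,0.3],[0,0,0,0.2,-0.25,0,0.3],[0,0,0,0.2,-0.25,0,0.3]]}}

```text
time_s: 4.45
eef_pos: [526.6, 41.4, 3.8]
ee_rot: [0.0, 0.708, 0.706, -0.0]
force: [0.6, -1.4, -1.9]
grip_width: 0.513
```

Request:
{"op": "move_arm", "data": {"series": [[0,0,0,0,0,0,0.85],[0,0,0,0,0,0,0.85],[0,0,0,0,0,0,0.85],[0,0,0,0,0,-2,0.85],[0,0,0,0,0,-5,0.85]]}}

```text
time_s: 4.87
eef_pos: [525.0, 41.6, 52.4]
ee_rot: [-0.002, 0.708, 0.706, -0.002]
force: [0.7, 0.6, 0.4]
grip_width: 0.85
```

```bash
python3 go.py 528.5 -60 200 1.571; python3 chk.py 5
```

```text
t 4.87 pos [525.   41.6  52.4] F [0.7 0.6 0.4] w 0.85 J [-0.14  0.53  1.69 -0.    0.92 -0.14]
phi 1.569
shift cm [-10.15   0.3  -14.76]
turn [-0.005 -0.    -0.002]
```

View pics/top5.png

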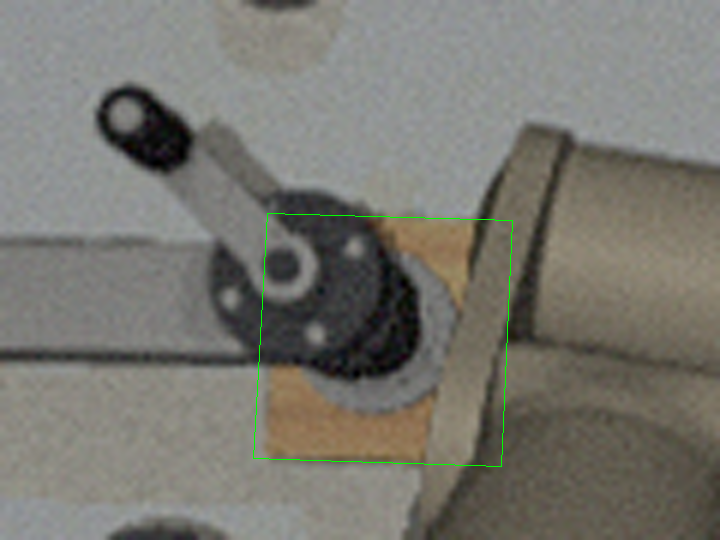

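View pics/side5.png

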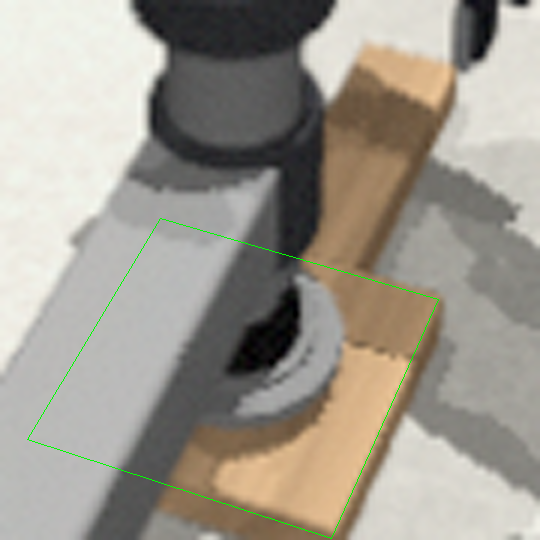

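Request:
{"op": "move_arm", "data": {"series": [[0,0,0,0,0,-4,1],[0,0,0,0,0,-8,1],[0,0,0,0,0,-12,1],[0,0,0,0,0,-16,1],[0,0,0,0,0,-20,1]]}}

```text
time_s: 5.38
eef_pos: [526.8, 41.6, 259.4]
ee_rot: [0.003, 0.708, 0.707, 0.002]
force: [1.0, 0.2, 1.3]
grip_width: 0.999
```

Request:
{"op": "move_arm", "data": {"series": [[0,0,0,0,0,-4,1],[0,0,0,0,0,-8,1],[0,0,0,1,0.5,-11,1],[0,0,0,4,1.2,-11,1],[0,0,0,8,2.5,-11,1]]}}

```text
time_s: 5.8
eef_pos: [551.5, 120.8, 371.6]
ee_rot: [0.005, 0.709, 0.705, 0.003]
force: [1.2, -1.0, -0.4]
grip_width: 1.004
```

```bash
python3 go.py 577 242.2 345 1.571
```

```text
t 5.8 pos [551.5 120.8 371.6] F [ 1.2 -1.  -0.4] w 1.004 J [ 0.01  0.35  1.09 -0.    1.69  0.01]
phi 1.566
shift cm [12.16  2.46  2.66]
turn [ 0.012  0.002 -0.005]
```

Request:
{"op": "move_arm", "data": {"series": [[0.006,0,0,4,0.8,0.5,1],[0.012,0,0,8,1.6,1,1],[0.012,0,0,11,2.3,2,1],[0.012,0,0,12.15,2.5,2.2,1],[0.012,0,0,12.15,2.5,2.2,1]]}}

```text
time_s: 6.22
eef_pos: [577.1, 244.3, 347.6]
ee_rot: [-0.0, 0.708, 0.706, -0.002]
force: [-0.8, -1.4, -0.1]
grip_width: 1.003
```

```bash
python3 go.py 577 242.2 274 1.571; python3 - <<'E'
from rig import capture
import cv2,numpy as np
f=capture("side")["frame"][100:280,140:320]
f=np.clip(f*1.5,0,255).astype(np.uint8)
cv2.imwrite("pics/side6.png",cv2.resize(f,None,fx=3.3,fy=3.3,interpolation=2)[:,:,::-1])
E
```

```text
t 6.22 pos [577.1 244.3 347.6] F [-0.8 -1.4 -0.1] w 1.003 J [ 0.21  0.52  0.9  -0.    1.72  0.22]
phi 1.569
shift cm [-0.19  0.01  7.36]
turn [-0.003  0.002 -0.002]
```

View pics/side6.png

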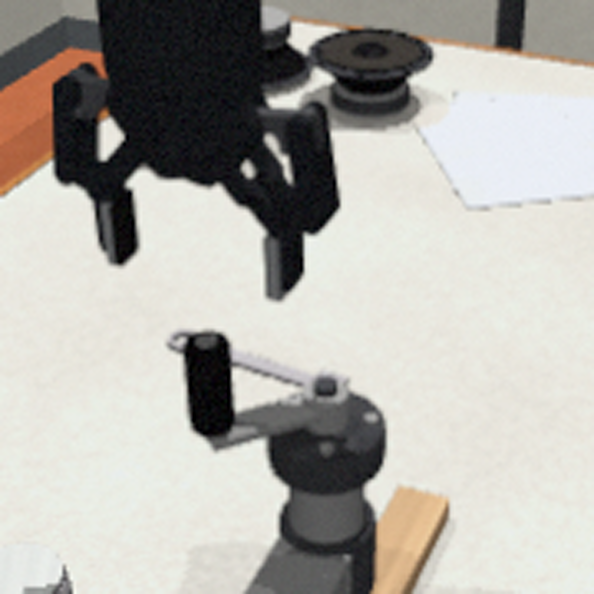

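Request:
{"op": "move_arm", "data": {"series": [[0,0,0,-0.1,0,3,1],[0,0,0,-0.2,0,6,1],[0,0,0,-0.2,0,7.3,1],[0,0,0,-0.2,0,7.3,0.1],[0,0,0,-0.2,0,7.3,0.1]], "grip_force": 60}}

```text
time_s: 6.68
eef_pos: [577.4, 239.0, 276.8]
ee_rot: [0.001, 0.709, 0.705, -0.001]
force: [0.8, -0.2, 1.5]
grip_width: 0.75
```

Request:
{"op": "move_arm", "data": {"series": [[0,0,0,0,0,0,0.1],[0,0,0,0,0,0,0.1],[0,0,0,0,0,0,0.1],[0,0,0,0,0,0,0.1],[0,0,0,0,0,0,0.1]]}}

```text
time_s: 7.1
eef_pos: [577.3, 238.5, 278.6]
ee_rot: [0.001, 0.709, 0.705, -0.001]
force: [-4.0, -2.8, 6.5]
grip_width: 0.284
```

```bash
python3 go.py 577 242.2 274 1.571; python3 - <<'E'
from rig import capture
import cv2,numpy as np
f=capture("side")["frame"][100:280,140:320]
f=np.clip(f*1.5,0,255).astype(np.uint8)
cv2.imwrite("pics/side7.png",cv2.resize(f,None,fx=3.3,fy=3.3,interpolation=2)[:,:,::-1])
E
```

```text
t 7.1 pos [577.3 238.5 278.6] F [-4.  -2.8  6.5] w 0.284 J [ 0.21  0.52  1.08 -0.    1.55  0.21]
phi 1.565
shift cm [ 0.37 -0.03  0.46]
turn [ 0.001  0.003 -0.006]
```

View pics/side7.png

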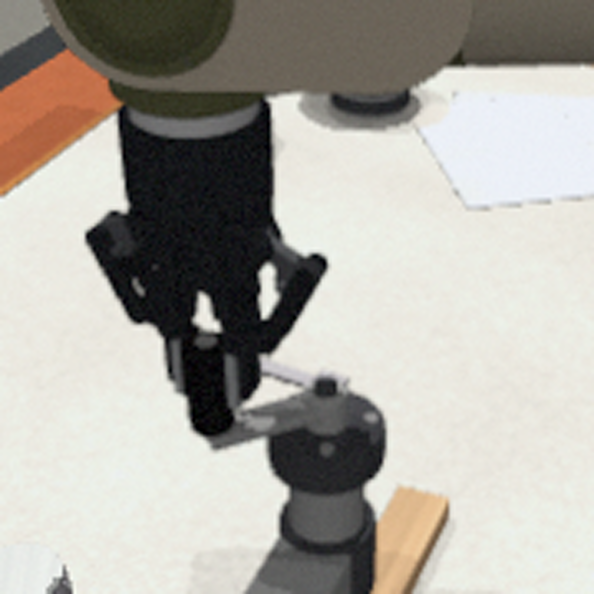

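```bash
cat > crank.py <<'E'
# crank.py step z : next 5 rows
import sys,numpy as np,json,os
from rig import ctrl
from scipy.spatial.transform import Rotation as R
C=np.array([528.8,188.0])
s=ctrl.sense(); q=s["ee_rot"]; r=R.from_quat([q[1],q[2],q[3],q[0]]); p=s["eef_pos"]
d=p[:2]-C; th=np.arctan2(-d[0],-d[1])
last=json.load(open("th.json")) if os.path.exists("th.json") else 3.9
th+=2*np.pi*np.round((last-th)/2/np.pi); json.dump(float(th),open("th.json","w"))
u=np.array([-np.sin(th),-np.cos(th)]); tg=np.array([-np.cos(th),np.sin(th)])
F=s["force"]
print("t",round(s["time_s"],2),"theta",round(th,3),"r",np.linalg.norm(d).round(1),"pos",p.round(1),"F",F.round(1),"Ftan",(F[:2]@tg).round(1),"Frad",(F[:2]@u).round(1),"w",round(s["grip_width"],3))
st=float(sys.argv[1]); z=float(sys.argv[2])
t=R.from_matrix([[0,1,0],[1,0,0],[0,0,-1]])
print("turn",(r.inv()*t).as_rotvec().round(3))
for k in range(1,6):
    a=th+st*k; X=np.array([C[0]-70*np.sin(a),C[1]-70*np.cos(a),z])
    print(k,(r.inv().apply(X-p)/10).round(2))
E
python3 crank.py 0.15 277
```

```text
t 7.15 theta 3.907 r 70.0 pos [577.3 238.5 278.6] F [-3.8 -3.7  6.3] Ftan -0.2 Frad -5.2 w 0.289
turn [ 0.001  0.003 -0.005]
1 [-0.78  0.7   0.16]
2 [-1.65  1.28  0.16]
3 [-2.6   1.72  0.17]
4 [-3.61  2.02  0.17]
5 [-4.65  2.16  0.17]
```

Request:
{"op": "move_arm", "data": {"series": [[0,0,0,-0.8,0.7,0.15,0.1],[0,0,0,-1.65,1.3,0.15,0.1],[0,0,0,-2.6,1.7,0.15,0.1],[0,0,0,-3.6,2.0,0.15,0.1],[0,0,0,-4.65,2.15,0.15,0.1]]}}

```text
time_s: 7.57
eef_pos: [598.7, 193.1, 278.6]
ee_rot: [0.001, 0.708, 0.706, 0.001]
force: [-3.5, 7.5, 4.3]
grip_width: 0.289
```

```bash
python3 crank.py 0.2 277
```

```text
t 7.57 theta 4.639 r 70.1 pos [598.7 193.1 278.6] F [-3.5  7.5  4.3] Ftan -7.7 Frad -2.9 w 0.289
turn [ 0.003  0.    -0.004]
1 [-1.4  -0.04  0.16]
2 [-2.76 -0.35  0.16]
3 [-4.04 -0.92  0.16]
4 [-5.17 -1.74  0.16]
5 [-6.12 -2.76  0.16]
```

Request:
{"op": "move_arm", "data": {"series": [[0,0,0,-1.4,-0.05,0.15,0.1],[0,0,0,-2.75,-0.35,0.15,0.1],[0,0,0,-4.05,-0.9,0.15,0.1],[0,0,0,-5.15,-1.75,0.15,0.1],[0,0,0,-6.1,-2.75,0.15,0.1]]}}

```text
time_s: 7.98
eef_pos: [571.9, 132.4, 278.6]
ee_rot: [0.002, 0.708, 0.706, 0.003]
force: [4.0, 7.1, 4.1]
grip_width: 0.289
```

```bash
python3 crank.py 0.24 277
```

```text
t 7.98 theta 5.624 r 70.3 pos [571.9 132.4 278.6] F [4.  7.1 4.1] Ftan -7.5 Frad -3.2 w 0.289
turn [ 0.008 -0.002 -0.003]
1 [-0.84 -1.45  0.15]
2 [-1.34 -3.05  0.14]
3 [-1.45 -4.73  0.12]
4 [-1.15 -6.38  0.11]
5 [-0.47 -7.91  0.1 ]
```

Request:
{"op": "move_arm", "data": {"series": [[0.004,0,0,-0.85,-1.45,0.15,0.1],[0.008,0,0,-1.35,-3.05,0.15,0.1],[0.008,0,0,-1.45,-4.75,0.1,0.1],[0.008,0,0,-1.15,-6.4,0.1,0.1],[0.008,0,0,-0.45,-7.9,0.1,0.1]]}}

```text
time_s: 8.4
eef_pos: [493.7, 127.2, 278.6]
ee_rot: [0.002, 0.709, 0.705, 0.002]
force: [9.2, -1.5, 2.3]
grip_width: 0.289
```

```bash
python3 crank.py 0.24 277
```

```text
t 8.4 theta 6.807 r 70.2 pos [493.7 127.2 278.6] F [ 9.2 -1.5  2.3] Ftan -8.8 Frad -3.3 w 0.289
turn [ 0.006 -0.001 -0.005]
1 [ 1.02 -1.34  0.16]
2 [ 2.31 -2.4   0.15]
3 [ 3.82 -3.14  0.15]
4 [ 5.46 -3.49  0.15]
5 [ 7.13 -3.44  0.15]
```

Request:
{"op": "move_arm", "data": {"series": [[0.003,0,0,1,-1.35,0.15,0.1],[0.006,0,0,2.3,-2.4,0.15,0.1],[0.006,0,0,3.8,-3.15,0.15,0.1],[0.006,0,0,5.45,-3.5,0.15,0.1],[0.006,0,0,7.15,-3.45,0.15,0.1]]}}

```text
time_s: 8.82
eef_pos: [459.5, 198.3, 278.6]
ee_rot: [0.002, 0.709, 0.705, 0.0]
force: [5.3, -8.9, 3.7]
grip_width: 0.289
```

```bash
python3 crank.py 0.24 277
```

```text
t 8.82 theta 8.001 r 70.1 pos [459.5 198.3 278.6] F [ 5.3 -8.9  3.7] Ftan -8.0 Frad -6.5 w 0.289
turn [ 0.003  0.002 -0.005]
1 [1.62 0.44 0.16]
2 [3.09 1.25 0.16]
3 [4.32 2.38 0.16]
4 [5.25 3.77 0.16]
5 [5.83 5.35 0.17]
```

Request:
{"op": "move_arm", "data": {"series": [[0.003,0,0,1.6,0.45,0.15,0.1],[0.003,0,0,3.1,1.25,0.15,0.1],[0.003,0,0,4.3,2.4,0.15,0.1],[0.003,0,0,5.25,3.75,0.15,0.1],[0.003,0,0,5.8,5.35,0.15,0.1]]}}

```text
time_s: 9.23
eef_pos: [513.1, 256.3, 278.6]
ee_rot: [0.001, 0.709, 0.705, -0.001]
force: [-4.9, -8.8, 6.1]
grip_width: 0.292
```

```bash
python3 crank.py 0.24 277
```

```text
t 9.23 theta 9.198 r 70.0 pos [513.1 256.3 278.6] F [-4.9 -8.8  6.1] Ftan -6.7 Frad -7.4 w 0.292
turn [-0.     0.003 -0.005]
1 [0.18 1.67 0.16]
2 [-0.03  3.33  0.16]
3 [-0.64  4.89  0.16]
4 [-1.6   6.27  0.17]
5 [-2.86  7.37  0.17]
```

Request:
{"op": "move_arm", "data": {"series": [[0,0,0,0.15,1.65,0.15,0.1],[0,0,0,-0.05,3.3,0.15,0.1],[0,0,0,-0.65,4.9,0.15,0.1],[0,0,0,-1.6,6.25,0.15,0.1],[0,0,0,-2.85,7.35,0.15,0.1]]}}

```text
time_s: 9.65
eef_pos: [586.2, 228.2, 278.6]
ee_rot: [0.0, 0.708, 0.706, -0.001]
force: [-10.6, 1.9, 5.6]
grip_width: 0.286
```

```bash
python3 crank.py 0.24 277
```

```text
t 9.65 theta 10.385 r 70.1 pos [586.2 228.2 278.6] F [-10.6   1.9   5.6] Ftan -7.7 Frad -7.6 w 0.286
turn [-0.001  0.002 -0.003]
1 [-1.48  0.78  0.16]
2 [-3.1   1.2   0.16]
3 [-4.78  1.23  0.17]
4 [-6.41  0.85  0.17]
5 [-7.91  0.1   0.17]
```

Request:
{"op": "move_arm", "data": {"series": [[0,0,0,-1.5,0.75,0.15,0.1],[0,0,0,-3.1,1.15,0.15,0.1],[0,0,0,-4.8,1.2,0.15,0.1],[0,0,0,-6.4,0.8,0.15,0.1],[0,0,0,-7.9,0.05,0.15,0.1]]}}

```text
time_s: 10.07
eef_pos: [587.6, 149.6, 278.7]
ee_rot: [0.001, 0.708, 0.706, 0.002]
force: [1.1, 7.4, 2.2]
grip_width: 0.286
```

```bash
python3 crank.py 0.24 277
```

```text
t 10.07 theta 11.574 r 70.3 pos [587.6 149.6 278.7] F [1.1 7.4 2.2] Ftan -6.8 Frad -3.1 w 0.286
turn [ 0.004 -0.001 -0.002]
1 [-1.27 -1.1   0.16]
2 [-2.26 -2.45  0.15]
3 [-2.91 -4.    0.15]
4 [-3.17 -5.65  0.14]
5 [-3.02 -7.32  0.13]
```

Request:
{"op": "move_arm", "data": {"series": [[0.002,0,0,-1.25,-1.1,0.15,0.1],[0.004,0,0,-2.25,-2.45,0.15,0.1],[0.004,0,0,-2.9,-4,0.15,0.1],[0.004,0,0,-3.15,-5.65,0.15,0.1],[0.004,0,0,-3,-7.3,0.15,0.1]]}}

```text
time_s: 10.48
eef_pos: [515.6, 118.9, 278.6]
ee_rot: [0.002, 0.708, 0.706, 0.003]
force: [7.8, 2.9, 3.5]
grip_width: 0.292
```

```bash
python3 crank.py 0.24 277
```

```text
t 10.48 theta 12.755 r 70.3 pos [515.6 118.9 278.6] F [7.8 2.9 3.5] Ftan -7.1 Frad -4.3 w 0.292
turn [ 0.007 -0.001 -0.003]
1 [ 0.53 -1.59  0.15]
2 [ 1.4  -3.03  0.14]
3 [ 2.59 -4.21  0.14]
4 [ 4.02 -5.08  0.13]
5 [ 5.62 -5.59  0.13]
```

Request:
{"op": "move_arm", "data": {"series": [[0.004,0,0,0.5,-1.6,0.15,0.1],[0.007,0,0,1.4,-3.05,0.15,0.1],[0.007,0,0,2.6,-4.2,0.15,0.1],[0.007,0,0,4,-5.1,0.15,0.1],[0.007,0,0,5.6,-5.6,0.15,0.1]]}}

```text
time_s: 10.9
eef_pos: [460.0, 174.3, 278.6]
ee_rot: [0.002, 0.709, 0.706, 0.001]
force: [7.1, -6.3, 4.0]
grip_width: 0.289
```

```bash
python3 crank.py 0.24 277; python3 chk.py 8
```

```text
t 10.9 theta 13.94 r 70.1 pos [460.  174.3 278.6] F [ 7.1 -6.3  4. ] Ftan -7.6 Frad -5.7 w 0.289
turn [ 0.005  0.002 -0.004]
1 [ 1.67 -0.13  0.16]
2 [3.33 0.14 0.16]
3 [4.87 0.79 0.16]
4 [6.22 1.79 0.16]
5 [7.29 3.08 0.16]
```

View pics/side8.png

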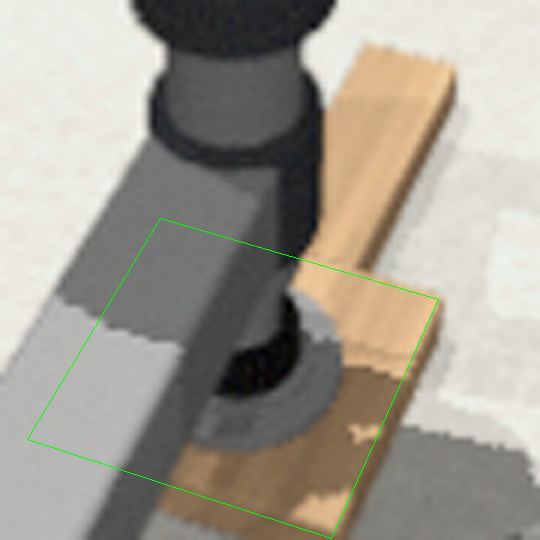

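The foot has come down over the middle of the board, and the board has not moved. I'll carry on, watching the tangential force.

Request:
{"op": "move_arm", "data": {"series": [[0.005,0,0,1.65,-0.15,0.15,0.1],[0.005,0,0,3.3,0.15,0.15,0.1],[0.005,0,0,4.85,0.8,0.15,0.1],[0.005,0,0,6.2,1.8,0.15,0.1],[0.005,0,0,7.3,3.1,0.15,0.1]]}}

```text
time_s: 11.42
eef_pos: [492.1, 248.0, 278.6]
ee_rot: [0.001, 0.708, 0.706, -0.0]
force: [3.6, -19.9, 6.1]
grip_width: 0.288
```

```bash
python3 crank.py 0.2 277
```

```text
t 11.42 theta 15.158 r 70.3 pos [492.1 248.  278.6] F [  3.6 -19.9   6.1] Ftan -7.3 Frad -18.8 w 0.288
turn [ 0.001  0.002 -0.002]
1 [0.58 1.27 0.16]
2 [0.93 2.63 0.16]
3 [1.   4.02 0.16]
4 [0.79 5.41 0.16]
5 [0.32 6.72 0.16]
```

Request:
{"op": "move_arm", "data": {"series": [[0,0,0,0.4,1.3,0.15,0.1],[0,0,0,0.75,2.6,0.15,0.1],[0,0,0,0.8,4,0.15,0.1],[0,0,0,0.6,5.4,0.15,0.1],[0,0,0,0.15,6.7,0.15,0.1]]}}

```text
time_s: 11.83
eef_pos: [559.1, 250.9, 278.6]
ee_rot: [-0.0, 0.707, 0.707, 0.001]
force: [-7.7, 4.2, 7.9]
grip_width: 0.285
```

```bash
python3 crank.py 0.2 277
```

```text
t 11.83 theta 16.157 r 69.9 pos [559.1 250.9 278.6] F [-7.7  4.2  7.9] Ftan -8.8 Frad 0.5 w 0.285
turn [ 0.001 -0.002  0.001]
1 [-0.72  1.2   0.16]
2 [-1.67  2.22  0.16]
3 [-2.81  3.03  0.16]
4 [-4.08  3.6   0.16]
5 [-5.45  3.91  0.15]
```

Request:
{"op": "move_arm", "data": {"series": [[0,0,0,-0.75,1.2,0.15,0.1],[0,0,0,-1.7,2.2,0.15,0.1],[0,0,0,-2.85,3,0.15,0.1],[0,0,0,-4.1,3.55,0.15,0.1],[0,0,0,-5.45,3.85,0.15,0.1]]}}

```text
time_s: 12.25
eef_pos: [598.3, 197.3, 278.6]
ee_rot: [-0.001, 0.706, 0.708, 0.003]
force: [-3.4, 8.1, 7.7]
grip_width: 0.285
```

```bash
python3 crank.py 0.2 277
```

```text
t 12.25 theta 17.145 r 70.1 pos [598.3 197.3 278.6] F [-3.4  8.1  7.7] Ftan -8.5 Frad -2.3 w 0.285
turn [ 0.004 -0.006  0.002]
1 [-1.4   0.03  0.15]
2 [-2.78 -0.2   0.14]
3 [-4.08 -0.71  0.13]
4 [-5.26 -1.46  0.12]
5 [-6.26 -2.43  0.11]
```

Request:
{"op": "move_arm", "data": {"series": [[0.004,-0.003,0,-1.4,0,0.15,0.1],[0.004,-0.006,0,-2.8,-0.2,0.15,0.1],[0.004,-0.006,0,-4.1,-0.7,0.15,0.1],[0.004,-0.006,0,-5.25,-1.45,0.1,0.1],[0.004,-0.006,0,-6.25,-2.45,0.1,0.1]]}}

```text
time_s: 12.67
eef_pos: [575.1, 135.1, 278.6]
ee_rot: [0.001, 0.706, 0.708, 0.003]
force: [5.1, 9.6, 6.2]
grip_width: 0.288
```

```bash
python3 crank.py 0.2 277
```

```text
t 12.67 theta 18.131 r 70.3 pos [575.1 135.1 278.6] F [5.1 9.6 6.2] Ftan -10.1 Frad -3.8 w 0.288
turn [ 0.005 -0.004  0.003]
1 [-0.78 -1.16  0.15]
2 [-1.35 -2.44  0.14]
3 [-1.65 -3.81  0.13]
4 [-1.67 -5.21  0.13]
5 [-1.41 -6.58  0.12]
```

Request:
{"op": "move_arm", "data": {"series": [[0.005,-0.004,0,-0.8,-1.15,0.15,0.1],[0.005,-0.004,0,-1.35,-2.45,0.15,0.1],[0.005,-0.004,0,-1.65,-3.8,0.15,0.1],[0.005,-0.004,0,-1.65,-5.2,0.15,0.1],[0.005,-0.004,0,-1.4,-6.6,0.1,0.1]]}}

```text
time_s: 13.08
eef_pos: [510.9, 120.0, 278.7]
ee_rot: [0.003, 0.706, 0.708, 0.003]
force: [12.6, 4.3, -0.1]
grip_width: 0.285
```

```bash
python3 crank.py 0.1 277
```

```text
t 13.08 theta 19.107 r 70.4 pos [510.9 120.  278.7] F [12.6  4.3 -0.1] Ftan -11.1 Frad -7.4 w 0.285
turn [0.008 0.    0.002]
1 [ 0.25 -0.66  0.16]
2 [ 0.53 -1.3   0.16]
3 [ 0.87 -1.91  0.15]
4 [ 1.27 -2.49  0.15]
5 [ 1.72 -3.02  0.14]
```

Request:
{"op": "move_arm", "data": {"series": [[0.004,0,0,0.25,-0.65,0.15,0.1],[0.008,0,0,0.55,-1.3,0.15,0.1],[0.008,0,0,0.85,-1.9,0.15,0.1],[0.008,0,0,1.25,-2.5,0.15,0.1],[0.008,0,0,1.75,-3,0.15,0.1]]}}

```text
time_s: 13.5
eef_pos: [482.7, 135.4, 278.6]
ee_rot: [0.003, 0.707, 0.707, 0.001]
force: [5.5, -10.3, 6.7]
grip_width: 0.289
```

```bash
python3 crank.py 0.1 277; python3 chk.py 9
```

```text
t 13.5 theta 19.569 r 70.0 pos [482.7 135.4 278.6] F [  5.5 -10.3   6.7] Ftan -10.9 Frad 4.2 w 0.289
turn [0.006 0.003 0.001]
1 [ 0.49 -0.5   0.16]
2 [ 1.02 -0.95  0.15]
3 [ 1.6  -1.35  0.15]
4 [ 2.21 -1.68  0.14]
5 [ 2.86 -1.96  0.14]
```

View pics/side9.png

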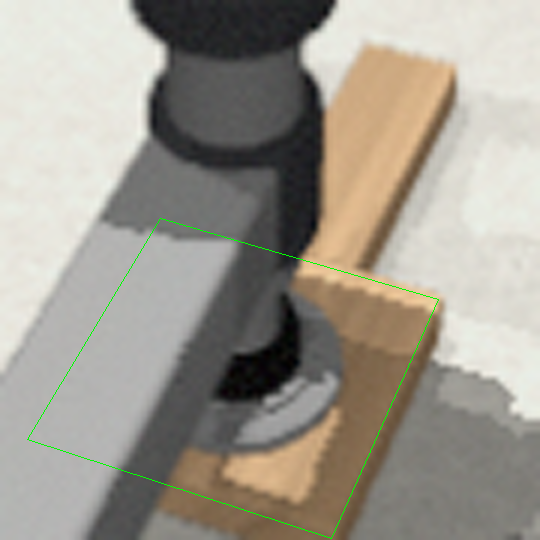

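Request:
{"op": "move_arm", "data": {"series": [[0,0,0,0,0,0,0.7],[0,0,0,0,0,0,0.9],[0,0,0,0,0,0,0.9],[0,0,0,0,0,-3,0.9],[0,0,0,0,0,-7,0.9]]}}

```text
time_s: 14.02
eef_pos: [480.4, 136.2, 346.8]
ee_rot: [-0.0, 0.706, 0.708, -0.002]
force: [1.5, -0.2, -0.2]
grip_width: 0.898
```

Request:
{"op": "move_arm", "data": {"series": [[0,0,0,0,0,-3,0.9],[0,0,0,-4,-1,-5,0.9],[0,0,0,-8,-2,-6,0.9],[0,0,0,-12,-3,-6,0.9],[0,0,0,-16,-4,-6,0.9]]}}

```text
time_s: 14.43
eef_pos: [441.2, -21.4, 407.8]
ee_rot: [0.0, 0.706, 0.708, -0.002]
force: [0.4, -0.8, 0.4]
grip_width: 0.901
```

Request:
{"op": "move_arm", "data": {"series": [[0,0,0,-4,0,0,0.9],[0,0,0,-8,0,0,0.9],[0,0,0,-12,0,0,0.9],[0,0,0,-16,0,0,0.9],[0,0,0,-18,0,0,0.9]]}}

```text
time_s: 14.85
eef_pos: [441.3, -205.1, 407.4]
ee_rot: [-0.001, 0.707, 0.707, -0.002]
force: [-0.4, -0.3, -1.0]
grip_width: 0.899
```

```bash
python3 go.py; sed -i 's/(110,140,230,230)/(110,120,230,220)/; s/(200,240,290,330)/(180,190,280,290)/' chk.py; python3 chk.py 10
```

```text
t 14.85 pos [ 441.3 -205.1  407.4] F [-0.4 -0.3 -1. ] w 0.899 J [-0.67  0.17  1.23 -0.    1.74 -0.68]
phi 1.572
```

View pics/side10.png

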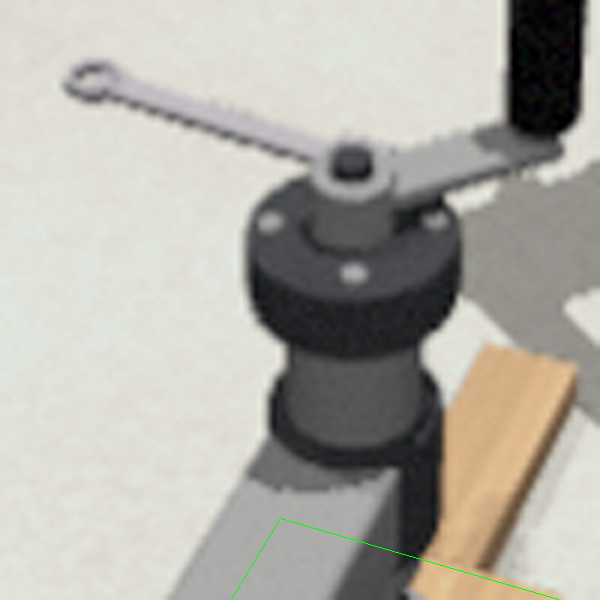

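View pics/top10.png

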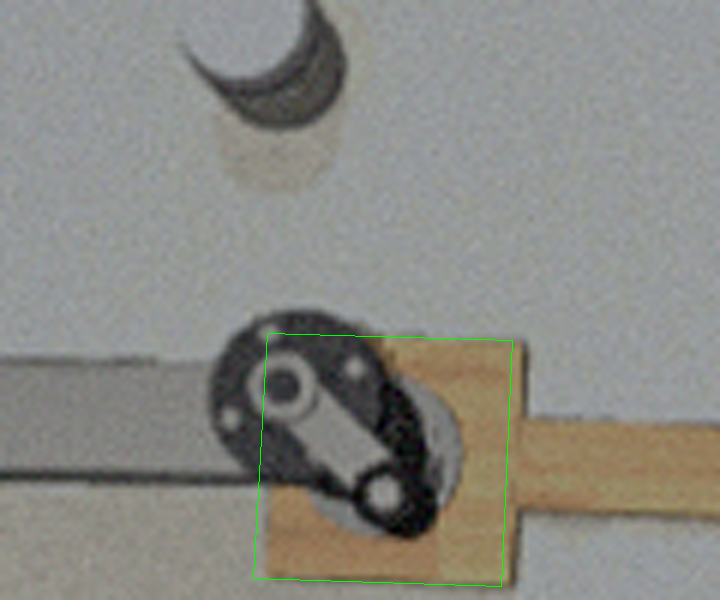

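```bash
python3 - <<'E'
from h import *
T=dict(np.load("top10.npz"))
p=plane(T,(110+382/6-.5,120+492/6-.5),319)[:2]; d=p-[528.5,191.7]
print(p,np.linalg.norm(d),np.arctan2(-d[0],-d[1])+6*np.pi)
f=T["frame"]; hsv=cv2.cvtColor(f,cv2.COLOR_RGB2HSV)
m=((hsv[...,1]>70)&(hsv[...,0]>8)&(hsv[...,0]<30)&(hsv[...,2]>60)).astype(np.uint8)
m[:150]=0;m[230:]=0;m[:,:140]=0;m[:,280:]=0
cs=max(cv2.findContours(m,0,1)[0],key=cv2.contourArea)
print([plane(T,q,24).round(0)[:2] for q in cv2.approxPolyDP(cs,3,True)[:,0].astype(float)])
E
```

```text
[483.65364483 142.20911478] 66.78729887685728 19.585760544489325
[array([471., 245.]), array([469., 129.]), array([507., 125.]), array([505.,  -3.]), array([546.,  -2.]), array([548., 121.]), array([586., 128.]), array([587., 199.]), array([550., 156.]), array([521., 152.]), array([488., 174.]), array([490., 209.]), array([512., 245.])]
```

```bash
python3 - <<'E'
from rig import capture,job
from h import *
c=capture("top"); a=np.load("top0.npz")["frame"].astype(int); d=np.abs(c["frame"].astype(int)-a).max(2)
for n,(x0,y0,x1,y1) in dict(can=(130,105,175,145),driver=(112,222,160,270),spanner=(270,95,300,165)).items(): print(n,(d[y0:y1,x0:x1]>45).mean().round(3))
print(job.finish_job())
E
```

```text
can 0.0
driver 0.0
spanner 0.0
the job is handed in; nothing more can be done
None
```

I slid the board under the foot, wound the jack down until it bore firmly, and let go. The job is handed in at about 15 s of the 64 s allowed.

- **Board:** in the last top picture, its square is centred at about (528, 187) mm. The jack axis is at about (528.5, 191.7). So the board sits about 5 mm short of centre toward −y, leaving about 15 mm of square all round the foot.
- **Crank:** it went from 3.91 to about 19.6 rad (19.57 from the arm pose, 19.59 from the picture). The force at the grip rose from about 7.5 N running free to about 11 N, close to half as heavy again. That should put about 215 N on the foot, worked out from the given touch angle (15.6 rad) and bush stiffness, not measured.
- **Other things:** the can, driver and spanner show no change between the first and last top pictures, and the arm stands clear of everything.

- **Two forces did not match the rest:** one reading at about 15.2 rad showed a radial pull of 19 N where the others were under 8 N, probably the grip shifting in the pads. It was gone at the next reading.
- **Grip radius:** the last picture put the grip at 67 mm radius instead of 70, because part of it was hard to see.

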